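# Lower the retaining plate over a tube rack's guide pins and press it into its catches

## Task

Close the tube rack on the shaker platform: pick up the flat metal retaining plate by its black handle, lower it level onto the rack's two upright guide pins, and press it down fully home so that it clicks under both spring rollers and stays there by itself. Do not disturb the bottle, the beaker or the spatula.

Things in the scene. Friction and masses are not known exactly. Their poses are not given: they have to be found in the camera images.
- platform_center (a point): Grey shaker platform, fixed to the bench, 150 (x) x 370 (y) x 20 mm; this point is the centre of its top face, z up. A fixed white rack of eight capped tubes stands on it, centred in x, same yaw, but clamped anywhere up to 25 mm either way along the platform's y from this point. That shift is not reported: find it by touch or by eye.
- pin_level (a point): Point of the platform (not shifted with the rack) 115 mm above the bench over its centre, the height of the plate's seat. The rack has two upright steel guide pins, 12 mm diameter, on the line along y, 85 mm either side of the RACK's centre. Heights above the bench: tube caps 110, pin shoulders (24 mm wide, the seat) 115, straight pin to 152, small blunt chamfer to 156 mm. Between the pins it is free above the caps.
- catch_a (a joint): Travel (m) of the sprung black roller at the rack's -y end: 0 at rest, grows as it is pushed outward. Roller 24 mm diameter, 44 mm long in x, axis 133 mm above the bench, reaching inward to 107 mm from the rack's centre; its grey post is 60 mm wide, inner face at 132 mm, top 147 mm above the bench.
- catch_b (a joint): The same at the +y end. A plate let go on the pins rests on both rollers, underside about 141 mm above the bench; pressed near its middle with some 10 to 20 N it pushes them out, passes, and they spring back over it. Home, its underside is 115 mm above the bench.
- plate_handle (a point): Centre of the black bar handle of the loose aluminium retaining plate (0.5 kg, starts flat on the bench), 36 mm above the plate's underside; y along the bar, z up. Bar 16 mm wide (x), 80 mm long, its underside 26 and top 48 mm above the plate's underside, on two feet 30 mm either side of the middle. The plate is the same turned half round.
- plate_middle (a point): Centre of the plate's underside, same axes. Plate 80 (x) x 220 (y) x 10 mm, with two through holes of 14.5 mm diameter on its y axis 85 mm either side of the middle, each in a 34 mm square boss that stands 16 mm above the plate's top (guided length 26 mm).
- bottle: Amber bottle, 72 mm in diameter, 150 mm tall, a bystander; origin at the centre of its underside.
- beaker: Clear plastic beaker, 76 mm across, 100 mm tall, a bystander; origin at the centre of its underside.
- spatula: Spatula, 190 mm long, lying on the bench, a bystander; origin at its underside.

How it is judged:
On the way:
1. the plate is level on both guide pins, its underside below the pins' straight tops (z of plate_handle in the frame of platform_center below 0.165 m and horizontal distance between plate_handle and platform_center below 0.032 m and angle between the y axis of plate_handle and the y axis of platform_center, either way round below 0.08 rad), for 0.1 s.
At the end, for the whole second after the job is handed in: the plate lies level (within 0.03 rad) on the pin shoulders, threaded on both pins, its underside within 3 mm of the seat, under both rollers, with nothing holding it (z of plate_handle in the frame of platform_center between 0.127 and 0.134 m and horizontal distance between plate_handle and platform_center below 0.03 m and angle between the y axis of plate_handle and the y axis of platform_center, either way round below 0.06 rad and angle between plate_handle's own z axis and vertical below 0.03 rad); the robot touches nothing.
It fails at once if the plate tilted more than 0.2 rad at the rack (angle between plate_handle's own z axis and vertical above 0.2 rad and horizontal distance between plate_handle and platform_center below 0.06 m).
It fails at once if the bottle was disturbed (distance of bottle from where it was at the start of the episode above 0.03 m).
It fails at once if the beaker was disturbed (distance of beaker from where it was at the start of the episode above 0.03 m).
It fails at once if the spatula was disturbed (distance of spatula from where it was at the start of the episode above 0.03 m).
It also fails if it takes over 67 s, if anything falls off the work surface, if the arm or the gripper's body presses on something with over 40 N, if the wrist force passes 120 N, or if a joint passes its speed limit or range.

## Robot

A 6-joint arm with a two-finger parallel gripper is mounted at the origin on the work surface. World frame = base frame: x ahead of the robot, y to its left, z up, the work surface at z = 0. Lengths are in m, angles in rad, forces in N, time in s.
With the tool pointing down it reaches from about 0.25 to 0.775 m from the base axis. Payload 4 kg.
Tool frame: the origin (TCP) lies where the fingers leave the gripper's body, on its centre line; the fingertips stand 97 mm ahead of it and the grasp point (between the pads) lies 78 mm ahead of it; z points along the fingers, y is the line along which they close (so a half turn about z gives the same grasp; the last joint's range is limited). The gripper opens to 94 mm and grips with 3 to 60 N. Pads are 16 mm wide; open, the fingers measure 119 mm over their backs; the gripper's body (75 mm by 177 mm) begins 78 mm behind the grasp point.
Start: joints at [1.081, 0.087, 1.371, -0, 1.684, -0.103], TCP at [0.207, 0.509, 0.303] pointing down, gripper open.
Joint ranges: [-3.1, 3.1], [-0.76, 2.03], [0.27, 2.55], [-1.08, 4.22], [0.17, 2.65], [-2.57, 2.57]. Speed limits (rad/s): [2.79, 2.79, 3.14, 3.14, 3.14, 3.14].

## Interface

Orientations are given as [roll, pitch, yaw] about the fixed x, y, z axes, in that order (R = Rz(yaw) Ry(pitch) Rx(roll)).
In Python, from bench import robot, eyes gives the robot as it stands. The module is installed in compiled form; this text tells all that it offers.
- The arm moves only by the tool carry_out, never from a script. Its argument "deltas" is a list of rows, each an object of numbers: "dx", "dy", "dz": the shift along the tool's x, y, z each as a share of 0.02 m, from -1 to 1; "wx", "wy", "wz": the turn, a rotation vector about the tool's x, y, z each as a share of 0.12 rad, from -1 to 1; "gripper": the closure in counts, from 0 (fully open) to 255 (shut). In form: [{"dx": .., "dy": .., "dz": .., "wx": .., "wy": .., "wz": .., "gripper": ..}, ...]. A call has 1 to 20 rows; each row shifts and turns the commanded pose from where the row before left it, along the tool's axes as they then stand; what a row does not reach is not made up. A row lasts 1/12 s, in which the tool goes at most 41.7 mm and 7.16 degrees, less where a joint would pass 70% of its speed; a pose out of reach is approached as far as the arm can. A call with a number of a shift or a turn outside -1 to 1 is refused whole. A call with a gripper value outside its range is refused whole. The fingers move at their own pace and stop on an object; the grip force is fixed at half the most. Time passes only in rows, so rows that do not move let the fingers close. It gives the time, the measured TCP pose, the force, the opening and the grip force at its end, in the units of the state.
- robot.get_obs(): the state, without advancing time (a new reading comes with each control period).
- eyes.snapshot(name): name is "scene" or "top" or "wrist"; returns the picture (400x640x3 uint8, red, green, blue); there is no depth.
- eyes.get_calibration(name): a dict with "fovy" (degrees; the focal length in pixels is half the picture's height over the tangent of half this angle, whatever the lens; pixels are square), "cx", "cy" (the principal point, pixels), "k1" (the pictures are not rectified: a ray, as slopes to the right and down, at radius r is drawn at 1 + k1 r^2 times it, then the intrinsics apply), "R" (3x3) and "t" (3): a world point X has camera coordinates R X + t. Camera axes: x right, y down, z forward; pixel columns grow to the right and rows downward; lengths in m; the calibration is good to about 2 mm. A picture is of the moment at which its call begins: read the wrist's pose just before it. get_calibration takes no time and is no camera call; for the wrist camera it gives the pose at the moment of the call.
- robot.close_job(): hands the job in; it is judged then, once.
The state is a dict: "time": time; "joint_positions": joint angles; "qvel": joint speeds; "joint_torque": joint torques, N m; "tool_pos": TCP position; "ee_rot": TCP orientation; "wrist_force": force on the tool from outside, world axes, zero at the start; "wrist_torque": the same for the moment, N m; "width": finger opening in m; "finger_force": force on a finger pad.
Only numpy, scipy, OpenCV 4.12 (cv2) and the standard library are available. Lean on these libraries where they do the work, as an engineer would, in place of code of your own. Each camera call takes 0.05 s, during which the arm holds its last target. There are 200 camera calls.

## Working session

There is one attempt and no reset: what is moved stays moved. The work goes in short steps, Python scripts to look and compute and a tool call to move; the robot and the scene stay as the last step left them, time stands still between calls to the robot, and variables do not carry over. Pictures are saved under pics/ and viewed, at most 10 in all, crops included, and the job is handed in when it is done.

Besides the shell and the picture viewer there is one more tool, called after "Request:" as name(argument=value, ...), one argument or row to a line, values as JSON. carry_out: Moves the arm, as the interface text tells. Shift numbers are shares of 0.02 m and turn numbers shares of 0.12 rad, none past 1 either way. Its arguments: {"type":"object","properties":{"deltas":{"type":"array","items":{"type":"object","properties":{"dx":{"type":"number"},"dy":{"type":"number"},"dz":{"type":"number"},"wx":{"type":"number"},"wy":{"type":"number"},"wz":{"type":"number"},"gripper":{"type":"number"}}}}},"required":["deltas"]}

```bash
mkdir -p pics
cat > h.py <<'E'
import numpy as np, cv2
from bench import robot, eyes
def snap(n,f):
    c=eyes.get_calibration(n); im=eyes.snapshot(n)
    cv2.imwrite(f'pics/{f}.png',im[:,:,::-1]); np.savez(f'pics/{f}.npz',**{k:np.array(v) for k,v in c.items()}); return im,c
def load(f): return cv2.imread(f'pics/{f}.png')[:,:,::-1], dict(np.load(f'pics/{f}.npz'))
def ray(c,u,v):
    f=200/np.tan(np.radians(float(c['fovy']))/2); K=np.array([[f,0,c['cx']],[0,f,c['cy']],[0,0,1.]],float)
    p=cv2.undistortPoints(np.array([[[u,v]]],float),K,np.array([float(c['k1']),0,0,0]))[0,0]
    R=np.array(c['R']);t=np.array(c['t']); d=R.T@np.array([p[0],p[1],1]); return -R.T@t,d/np.linalg.norm(d)
def onz(c,u,v,z): o,d=ray(c,u,v); return o+d*(z-o[2])/d[2]
def proj(c,X):
    f=200/np.tan(np.radians(float(c['fovy']))/2); q=np.array(c['R'])@np.array(X)+np.array(c['t']); x=q[:2]/q[2]; x=x*(1+float(c['k1'])*(x@x)); return x*f+[float(c['cx']),float(c['cy'])]
def tri(rs):
    A=0;b=0
    for o,d in rs: P=np.eye(3)-np.outer(d,d);A=A+P;b=b+P@o
    X=np.linalg.solve(A,b); return X,[np.linalg.norm((np.eye(3)-np.outer(d,d))@(X-o)) for o,d in rs]
E
python3 - <<'E'
from h import *
for n in('scene','top','wrist'):
    im,c=snap(n,n+'0'); R=np.array(c['R']); print(n,c['fovy'],c['k1'],(-R.T@np.array(c['t'])).round(3),R[2].round(2))
a=robot.get_obs();print(a['tool_pos'],a['ee_rot'],a['wrist_force'],a['time'],a['width'])
E
```

```text
scene 57.56318499507526 -0.07382477552454061 [ 1.003 -0.589  0.62 ] [-0.43  0.66 -0.62]
top 54.4559107978735 -0.04827147316953872 [ 0.466 -0.01   1.106] [ 0.15 -0.   -0.99]
wrist 70.3550027468622 -0.02205043213182316 [0.13  0.541 0.384] [ 0.26 -0.11 -0.96]
[0.20736191 0.50914435 0.30174575] [-3.13983854e+00 -1.35314232e-04  2.75476663e+00] [-0.30072235 -0.4622752   0.21093027] 0.15 0.09428937471365066
```

View pics/top0.png

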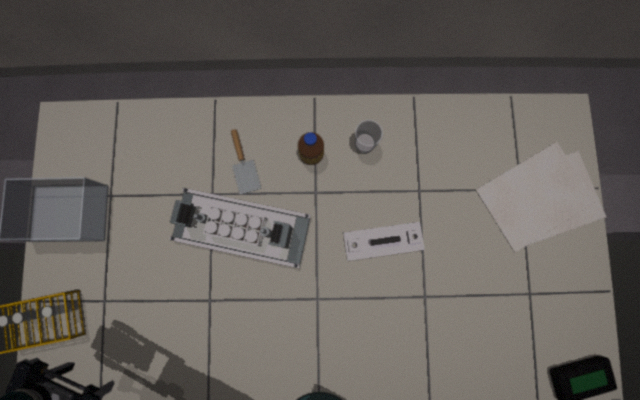

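View pics/scene0.png

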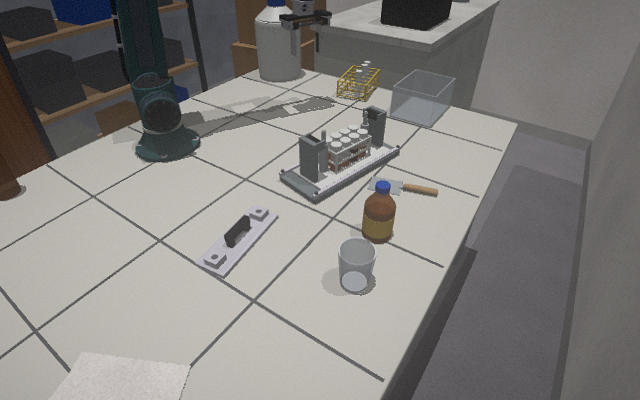

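The top view shows the platform centred near (240,228), with the plate at (384,241) and its dark handle at the same spot. The bottle is at (311,148), the beaker at (367,138) and the spatula at (243,165). In the scene view the handle is at (237,232) and the rack's roller posts at (312,157) and (374,127).

Run:
```python
from h import *
T,ct=load('top0');S,cs=load('scene0')
def blob(im,box,th):
    x0,y0,x1,y1=box;m=(im[y0:y1,x0:x1].max(2)<th).astype(np.uint8)
    n,l,s,c=cv2.connectedComponentsWithStats(m);i=1+np.argmax(s[1:,4])
    pts=np.argwhere(l==i)[:,::-1]+[x0,y0]; return c[i]+[x0,y0],s[i,4],cv2.minAreaRect(pts.astype(np.float32))
a=blob(T,(365,228,402,252),75);b=blob(S,(215,210,258,252),75);print(a,b)
print(tri([ray(ct,*a[0]),ray(cs,*b[0])]), onz(ct,*a[0],.04))
# plate outline in top: bright
g=T.min(2).copy();print(g[241,335:435])
# platform outline corners by eye: frame outer
for p in [(187,190),(309,214),(299,268),(172,240)]: print(p,onz(ct,*p,.02).round(3))
for p in [(343,234),(422,223),(425,248),(346,261)]: print(p,onz(ct,*p,.01).round(3))
for b_,n in (((160,180,320,275),'a'),((335,215,435,268),'b')):
    x0,y0,x1,y1=b_;cv2.imwrite(f'pics/c{n}.png',cv2.resize(T[y0:y1,x0:x1,::-1],None,fx=5,fy=5,interpolation=2))
```

```text
(array([384.70748299, 240.32653061]), np.int32(147), ((384.53070068359375, 240.26109313964844), (5.199435234069824, 29.50241470336914), 83.2901611328125)) (array([236.8372093 , 230.65988372]), np.int32(344), ((237.75001525878906, 231.25001525878906), (12.727920532226562, 34.64822769165039), 45.0))
(array([ 0.50718564, -0.18947586,  0.03101252]), [np.float64(0.0005747436231843437), np.float64(0.0005747436231842477)]) [ 0.50722911 -0.18755743  0.04      ]
[122 121 119 120 120 121 120 119 113 116 132 139 127 135 145 144 145 146
 140 139 139 143 152 147 147 148 145 147 144 147 148 149 138 113  87  65
  45  34  38  37  38  39  43  38  38  37  39  40  39  43  38  42  41  39
  41  42  42  40  40  47  53  62  62  73  90 113 136 148 147 147 147 135
 105  79  99 137 148 144 146 146 148 146 144 146 145 144 149 144 132 123
 121 121 120 121 119 116 119 122 116 121]
(187, 190) [0.66  0.366 0.02 ]
(309, 214) [0.585 0.019 0.02 ]
(299, 268) [0.436 0.048 0.02 ]
(172, 240) [0.518 0.404 0.02 ]
(343, 234) [ 0.528 -0.076  0.01 ]
(422, 223) [ 0.555 -0.301  0.01 ]
(425, 248) [ 0.485 -0.305  0.01 ]
(346, 261) [ 0.453 -0.082  0.01 ]
```

View pics/ca.png

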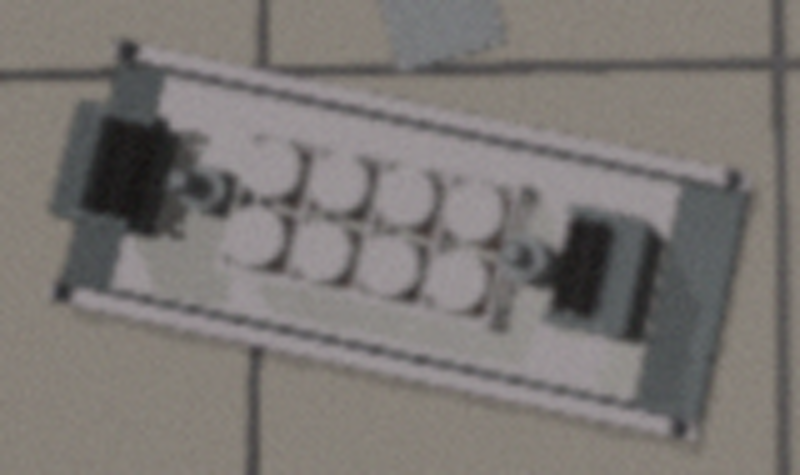

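The crop shows the pins at about (201,217) and (265,232) in full-image pixels, with the platform corners as I read them. The platform centre comes out near (0.55, 0.21) with yaw -0.22. I'll look from close up with the wrist camera, rack first and then the plate, using the same relative geometry for both.

Request:
carry_out(
  deltas=[
    {"dx": -1, "dy": -0.34, "dz": -0.31, "gripper": 0},
    {"dx": -1, "dy": -0.34, "dz": -0.31, "gripper": 0},
    {"dx": -1, "dy": -0.34, "dz": -0.31, "gripper": 0},
    {"dx": -1, "dy": -0.34, "dz": -0.31, "gripper": 0},
    {"dx": -1, "dy": -0.34, "dz": -0.31, "gripper": 0},
    {"dx": -1, "dy": -0.34, "dz": -0.31, "gripper": 0},
    {"dx": -1, "dy": -0.34, "dz": -0.31, "gripper": 0},
    {"dx": -1, "dy": -0.34, "dz": -0.31, "gripper": 0},
    {"dx": -1, "dy": -0.34, "dz": -0.31, "gripper": 0},
    {"dx": -1, "dy": -0.34, "dz": -0.31, "gripper": 0},
    {"dx": -1, "dy": -0.34, "dz": -0.31, "gripper": 0},
    {"dx": -1, "dy": -0.34, "dz": -0.31, "gripper": 0},
    {"dx": -1, "dy": -0.34, "dz": -0.31, "gripper": 0},
    {"dx": -1, "dy": -0.34, "dz": -0.31, "gripper": 0},
    {"dx": -1, "dy": -0.34, "dz": -0.31, "gripper": 0},
    {"dx": -1, "dy": -0.34, "dz": -0.31, "gripper": 0},
    {"dx": -1, "dy": -0.34, "dz": -0.31, "gripper": 0},
    {"dx": -1, "dy": -0.34, "dz": -0.31, "gripper": 0},
    {"dx": -1, "dy": -0.34, "dz": -0.31, "gripper": 0},
    {"dx": -1, "dy": -0.34, "dz": -0.31, "gripper": 0},
  ],
)

```text
invalid input
```

Request:
carry_out(
  deltas=[
    {"wz": 1},
    {"wz": 1},
    {"wz": 1},
    {"wz": 1},
    {"wz": 1},
    {"wz": 1},
    {"wz": 1},
    {"wz": 1},
    {"wz": 1},
    {"wz": 1},
    {"wz": 1},
    {"wz": 0.7},
    {},
    {},
  ],
)

```text
invalid input
```

Run:
```python
from h import *
a=robot.get_obs();print(a['tool_pos'],a['ee_rot'],a['wrist_force'],a['time'])
snap('wrist','w1')
_,ct=load('top0')
p=onz(ct,201,217.4,.154);q=onz(ct,265,232,.154);print(p,q,(p+q)/2,np.linalg.norm(p-q))
```

```text
[0.20736191 0.50914435 0.30174575] [-3.13983854e+00 -1.35314232e-04  2.75476663e+00] [-0.30072235 -0.4622752   0.21093027] 0.15
[0.56640677 0.28230973 0.154     ] [0.52804847 0.12369787 0.154     ] [0.54722762 0.2030038  0.154     ] 0.16318419534615503
```

View pics/w1.png

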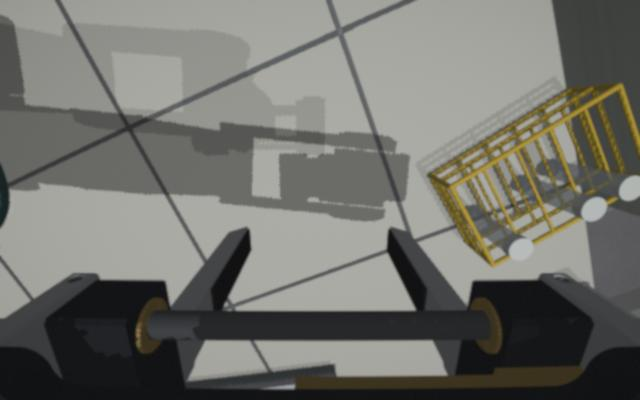

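The wrist view shows the fingertips at about (245,235) and (395,235), and the area beyond them is clear to see. The move was refused and nothing moved, so I'll send complete rows.

Request:
carry_out(
  deltas=[
    {"dx": -1, "dy": -0.34, "dz": -0.31, "wx": 0, "wy": 0, "wz": 0, "gripper": 0},
    {"dx": -1, "dy": -0.34, "dz": -0.31, "wx": 0, "wy": 0, "wz": 0, "gripper": 0},
    {"dx": -1, "dy": -0.34, "dz": -0.31, "wx": 0, "wy": 0, "wz": 0, "gripper": 0},
    {"dx": -1, "dy": -0.34, "dz": -0.31, "wx": 0, "wy": 0, "wz": 0, "gripper": 0},
    {"dx": -1, "dy": -0.34, "dz": -0.31, "wx": 0, "wy": 0, "wz": 0, "gripper": 0},
    {"dx": -1, "dy": -0.34, "dz": -0.31, "wx": 0, "wy": 0, "wz": 0, "gripper": 0},
    {"dx": -1, "dy": -0.34, "dz": -0.31, "wx": 0, "wy": 0, "wz": 0, "gripper": 0},
    {"dx": -1, "dy": -0.34, "dz": -0.31, "wx": 0, "wy": 0, "wz": 0, "gripper": 0},
    {"dx": -1, "dy": -0.34, "dz": -0.31, "wx": 0, "wy": 0, "wz": 0, "gripper": 0},
    {"dx": -1, "dy": -0.34, "dz": -0.31, "wx": 0, "wy": 0, "wz": 0, "gripper": 0},
    {"dx": -1, "dy": -0.34, "dz": -0.31, "wx": 0, "wy": 0, "wz": 0, "gripper": 0},
    {"dx": -1, "dy": -0.34, "dz": -0.31, "wx": 0, "wy": 0, "wz": 0, "gripper": 0},
    {"dx": -1, "dy": -0.34, "dz": -0.31, "wx": 0, "wy": 0, "wz": 0, "gripper": 0},
    {"dx": -1, "dy": -0.34, "dz": -0.31, "wx": 0, "wy": 0, "wz": 0, "gripper": 0},
    {"dx": -1, "dy": -0.34, "dz": -0.31, "wx": 0, "wy": 0, "wz": 0, "gripper": 0},
    {"dx": -1, "dy": -0.34, "dz": -0.31, "wx": 0, "wy": 0, "wz": 0, "gripper": 0},
    {"dx": -1, "dy": -0.34, "dz": -0.31, "wx": 0, "wy": 0, "wz": 0, "gripper": 0},
    {"dx": -1, "dy": -0.34, "dz": -0.31, "wx": 0, "wy": 0, "wz": 0, "gripper": 0},
    {"dx": -1, "dy": -0.34, "dz": -0.31, "wx": 0, "wy": 0, "wz": 0, "gripper": 0},
    {"dx": -1, "dy": -0.34, "dz": -0.31, "wx": 0, "wy": 0, "wz": 0, "gripper": 0},
  ],
)

```text
time: 1.87
tool_pos: [0.5273, 0.2317, 0.4267]
ee_rot: [-3.141, -0.0, 2.755]
wrist_force: [0.4, 0.6, 0.2]
width: 0.0939
finger_force: 0.0
```

Request:
carry_out(
  deltas=[
    {"dx": 0, "dy": 0, "dz": 0, "wx": 0, "wy": 0, "wz": 1, "gripper": 0},
    {"dx": 0, "dy": 0, "dz": 0, "wx": 0, "wy": 0, "wz": 1, "gripper": 0},
    {"dx": 0, "dy": 0, "dz": 0, "wx": 0, "wy": 0, "wz": 1, "gripper": 0},
    {"dx": 0, "dy": 0, "dz": 0, "wx": 0, "wy": 0, "wz": 1, "gripper": 0},
    {"dx": 0, "dy": 0, "dz": 0, "wx": 0, "wy": 0, "wz": 1, "gripper": 0},
    {"dx": 0, "dy": 0, "dz": 0, "wx": 0, "wy": 0, "wz": 1, "gripper": 0},
    {"dx": 0, "dy": 0, "dz": 0, "wx": 0, "wy": 0, "wz": 1, "gripper": 0},
    {"dx": 0, "dy": 0, "dz": 0, "wx": 0, "wy": 0, "wz": 1, "gripper": 0},
    {"dx": 0, "dy": 0, "dz": 0, "wx": 0, "wy": 0, "wz": 1, "gripper": 0},
    {"dx": 0, "dy": 0, "dz": 0, "wx": 0, "wy": 0, "wz": 1, "gripper": 0},
    {"dx": 0, "dy": 0, "dz": 0, "wx": 0, "wy": 0, "wz": 1, "gripper": 0},
    {"dx": 0, "dy": 0, "dz": 0, "wx": 0, "wy": 0, "wz": 0.7, "gripper": 0},
    {"dx": 0, "dy": 0, "dz": 0, "wx": 0, "wy": 0, "wz": 0, "gripper": 0},
    {"dx": 0, "dy": 0, "dz": 0, "wx": 0, "wy": 0, "wz": 0, "gripper": 0},
  ],
)

```text
time: 3.03
tool_pos: [0.5266, 0.2325, 0.4264]
ee_rot: [-3.141, 0.0, 1.353]
wrist_force: [0.3, 0.3, -0.1]
width: 0.0939
finger_force: 0.0
```

Run:
```python
from h import *
a=robot.get_obs();print(a['tool_pos'],a['ee_rot'],a['wrist_force'],a['time'])
snap('wrist','w1')
```

```text
[0.52662802 0.2325236  0.42639218] [-3.14111543e+00  1.93729692e-04  1.35306388e+00] [ 0.32798976  0.26188655 -0.12748104] 3.0333
```

View pics/w1.png

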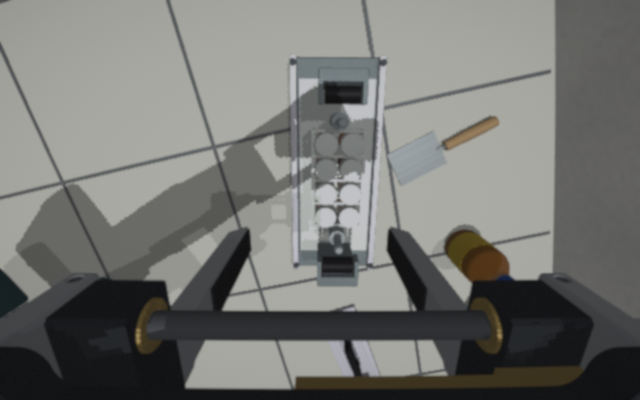

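The rack stands upright in this view. Its pin tops are near (340,118) and (339,238), and its yaw already matches the tool. The plate is at the bottom near (355,360). I'll go lower for a sharper view.

Run:
```python
from h import *
_,c=load('w1')
p=onz(c,340,118,.156);q=onz(c,339,238,.156);print(p,q,(p+q)/2,np.linalg.norm(p-q),np.arctan2(-(p-q)[0],(p-q)[1]))
y=1.353;tx=np.array([np.cos(y),np.sin(y),0]);ty=np.array([np.sin(y),-np.cos(y),0])
tgt=(p+q)/2-.068*tx;tgt[2]=.33;d=tgt-robot.get_obs()['tool_pos'];print(d@tx/.02,d@ty/.02,-d[2]/.02)
```

```text
[0.56771103 0.30439541 0.156     ] [0.53589656 0.15126981 0.156     ] [0.5518038  0.22783261 0.156     ] 0.1563956892026268 -0.20485269943809464
-3.3573336305973527 1.2799956735940785 4.82375322532321
```

Request:
carry_out(
  deltas=[
    {"dx": -0.7, "dy": 0.26, "dz": 0.96, "wx": 0, "wy": 0, "wz": 0, "gripper": 0},
    {"dx": -0.7, "dy": 0.26, "dz": 0.96, "wx": 0, "wy": 0, "wz": 0, "gripper": 0},
    {"dx": -0.7, "dy": 0.26, "dz": 0.96, "wx": 0, "wy": 0, "wz": 0, "gripper": 0},
    {"dx": -0.7, "dy": 0.26, "dz": 0.96, "wx": 0, "wy": 0, "wz": 0, "gripper": 0},
    {"dx": -0.7, "dy": 0.26, "dz": 0.96, "wx": 0, "wy": 0, "wz": 0, "gripper": 0},
    {"dx": 0, "dy": 0, "dz": 0, "wx": 0, "wy": 0, "wz": 0, "gripper": 0},
    {"dx": 0, "dy": 0, "dz": 0, "wx": 0, "wy": 0, "wz": 0, "gripper": 0},
    {"dx": 0, "dy": 0, "dz": 0, "wx": 0, "wy": 0, "wz": 0, "gripper": 0},
  ],
)

```text
time: 3.75
tool_pos: [0.537, 0.1591, 0.332]
ee_rot: [3.14, -0.001, 1.352]
wrist_force: [-0.8, -0.1, 0.3]
width: 0.0938
finger_force: 0.0
```

Run:
```python
from h import *
a=robot.get_obs();print(a['tool_pos'],a['ee_rot'],a['time'])
snap('wrist','w2')
im,_=load('w2');cv2.imwrite('pics/w2c.png',cv2.resize(im[0:280,240:440,::-1],None,fx=2.1,fy=2.1,interpolation=2))
```

```text
[0.53695151 0.15913608 0.33201127] [ 3.14015189e+00 -1.41723727e-03  1.35164617e+00] 3.75
```

View pics/w2c.png

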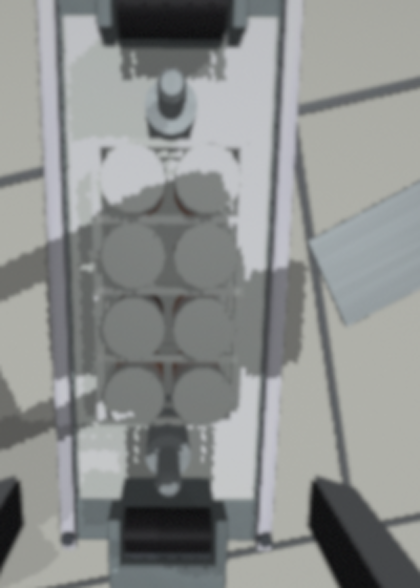

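In the crop the pin tops are near full-image (322,39) and (320,232). I'll take a second view from 40 mm to the side, then put zooms of all four pin tops into one picture.

Request:
carry_out(
  deltas=[
    {"dx": 0, "dy": 1, "dz": 0, "wx": 0, "wy": 0, "wz": 0, "gripper": 0},
    {"dx": 0, "dy": 1, "dz": 0, "wx": 0, "wy": 0, "wz": 0, "gripper": 0},
    {"dx": 0, "dy": 0, "dz": 0, "wx": 0, "wy": 0, "wz": 0, "gripper": 0},
    {"dx": 0, "dy": 0, "dz": 0, "wx": 0, "wy": 0, "wz": 0, "gripper": 0},
    {"dx": 0, "dy": 0, "dz": 0, "wx": 0, "wy": 0, "wz": 0, "gripper": 0},
  ],
)

```text
time: 4.22
tool_pos: [0.5755, 0.1506, 0.3317]
ee_rot: [3.141, -0.001, 1.352]
wrist_force: [-0.4, -0.3, 0.0]
width: 0.0936
finger_force: 0.0
```

Run:
```python
from h import *
snap('wrist','w3')
i2,c2=load('w2');i3,c3=load('w3')
P=onz(c2,322.4,38.5,.156);Q=onz(c2,320,232,.156);print(P,Q,np.linalg.norm(P-Q))
out=[]
for im,c in((i2,c2),(i3,c3)):
    col=[]
    for X in(P,Q):
        u,v=proj(c,X).round().astype(int);print(u,v)
        k=im[max(v-18,0):v+18,u-18:u+18,::-1];k=np.clip(k.astype(float)*1.5,0,255).astype(np.uint8)
        col.append(cv2.resize(k,(288,288),interpolation=1))
    out.append(np.vstack(col))
cv2.imwrite('pics/pins.png',np.hstack(out))
```

```text
[0.57052598 0.29871264 0.156     ] [0.5317049  0.13206132 0.156     ] 0.17111323543875503
322 39
320 232
274 38
280 232
```

View pics/pins.png

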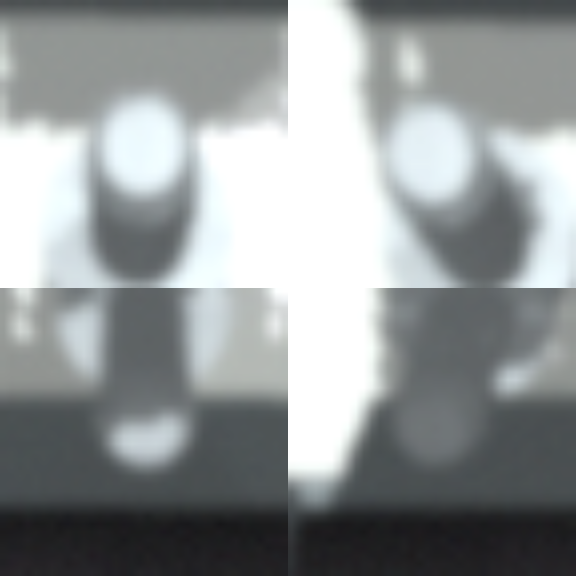

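The zooms show the bright pin-top discs clearly. Their centres are at (321.4,38.9) and (319.9,230.5) in w2, and (273.5,38.3) and (280.0,230.6) in w3.

Run:
```python
from h import *
i2,c2=load('w2');i3,c3=load('w3')
A=[(321.4,38.9),(273.5,38.3)];B=[(319.9,230.5),(280.,230.6)]
for n,z in((A,0),(B,0)):
    print(tri([ray(c2,*n[0]),ray(c3,*n[1])]),onz(c2,*n[0],.156),onz(c3,*n[1],.156))
ps=[(onz(c,*a,.156),onz(c,*b,.156)) for c,a,b in((c2,A[0],B[0]),(c3,A[1],B[1]))]
for p,q in ps: d=p-q;print((p+q)/2,np.linalg.norm(d),np.arctan2(-d[0],d[1]))
a=robot.get_obs();y=a['ee_rot'][2];tx=np.array([np.cos(y),np.sin(y),0]);ty=np.array([np.sin(y),-np.cos(y),0])
yn=1.5708+.125;txn=np.array([np.cos(yn),np.sin(yn),0])
tgt=np.array([.507,-.188,0])-.055*txn;tgt[2]=.22;d=tgt-a['tool_pos'];print(d@tx/.02,d@ty/.02,-d[2]/.02,-(yn-y)/.12)
```

```text
(array([0.56975121, 0.29895313, 0.15519144]), [np.float64(0.00017211532279242078), np.float64(0.00017211532279245894)]) [0.56966221 0.29859973 0.156     ] [0.56985714 0.29891729 0.156     ]
(array([0.5318302 , 0.13304714, 0.15461295]), [np.float64(1.470101445817908e-05), np.float64(1.470101445820571e-05)]) [0.53195237 0.13363769 0.156     ] [0.53215149 0.13356228 0.156     ]
[0.55080729 0.21611871 0.156     ] 0.16921734171451547 -0.2247355109732311
[0.55100432 0.21623978 0.156     ] 0.1695995214507474 -0.22419508190188925
-19.85431239785795 1.2694988382933183 5.582237128938071 -2.8654769954809147
```

The pins triangulate to 0.155 m height and 0.170 m apart, which agrees with the text. The rack centre is (0.5509, 0.2162) with yaw -0.2245. Next, the plate.

Request:
carry_out(
  deltas=[
    {"dx": -1, "dy": 0.06, "dz": 0.1, "wx": 0, "wy": 0, "wz": 0, "gripper": 0},
    {"dx": -1, "dy": 0.06, "dz": 0.1, "wx": 0, "wy": 0, "wz": 0, "gripper": 0},
    {"dx": -1, "dy": 0.06, "dz": 0.1, "wx": 0, "wy": 0, "wz": 0, "gripper": 0},
    {"dx": -1, "dy": 0.06, "dz": 0.1, "wx": 0, "wy": 0, "wz": 0, "gripper": 0},
    {"dx": -1, "dy": 0.06, "dz": 0.1, "wx": 0, "wy": 0, "wz": 0, "gripper": 0},
    {"dx": -1, "dy": 0.06, "dz": 0.4, "wx": 0, "wy": 0, "wz": 0, "gripper": 0},
    {"dx": -1, "dy": 0.06, "dz": 0.4, "wx": 0, "wy": 0, "wz": 0, "gripper": 0},
    {"dx": -1, "dy": 0.06, "dz": 0.4, "wx": 0, "wy": 0, "wz": 0, "gripper": 0},
    {"dx": -1, "dy": 0.06, "dz": 0.4, "wx": 0, "wy": 0, "wz": 0, "gripper": 0},
    {"dx": -1, "dy": 0.06, "dz": 0.4, "wx": 0, "wy": 0, "wz": 0, "gripper": 0},
    {"dx": -1, "dy": 0.06, "dz": 0.4, "wx": 0, "wy": 0, "wz": 0, "gripper": 0},
    {"dx": -1, "dy": 0.06, "dz": 0.4, "wx": 0, "wy": 0, "wz": 0, "gripper": 0},
    {"dx": -1, "dy": 0.06, "dz": 0.4, "wx": 0, "wy": 0, "wz": 0, "gripper": 0},
    {"dx": -1, "dy": 0.06, "dz": 0.4, "wx": 0, "wy": 0, "wz": 0, "gripper": 0},
    {"dx": -1, "dy": 0.06, "dz": 0.4, "wx": 0, "wy": 0, "wz": 0, "gripper": 0},
    {"dx": -1, "dy": 0.06, "dz": 0.4, "wx": 0, "wy": 0, "wz": 0, "gripper": 0},
    {"dx": -1, "dy": 0.06, "dz": 0.4, "wx": 0, "wy": 0, "wz": 0, "gripper": 0},
    {"dx": -1, "dy": 0.06, "dz": 0.4, "wx": 0, "wy": 0, "wz": 0, "gripper": 0},
    {"dx": -1, "dy": 0.06, "dz": 0.4, "wx": 0, "wy": 0, "wz": 0, "gripper": 0},
    {"dx": -1, "dy": 0.06, "dz": 0.5, "wx": 0, "wy": 0, "wz": 0, "gripper": 0},
  ],
)

```text
time: 5.93
tool_pos: [0.5117, -0.246, 0.1996]
ee_rot: [3.14, 0.0, 1.352]
wrist_force: [0.2, 0.2, -0.0]
width: 0.094
finger_force: 0.0
```

Request:
carry_out(
  deltas=[
    {"dx": -0.5, "dy": 0, "dz": 0, "wx": 0, "wy": 0, "wz": 0, "gripper": 0},
    {"dx": 0, "dy": 0, "dz": 0, "wx": 0, "wy": 0, "wz": -1, "gripper": 0},
    {"dx": 0, "dy": 0, "dz": 0, "wx": 0, "wy": 0, "wz": -1, "gripper": 0},
    {"dx": 0, "dy": 0, "dz": 0, "wx": 0, "wy": 0, "wz": -0.87, "gripper": 0},
    {"dx": 0, "dy": 0, "dz": 0, "wx": 0, "wy": 0, "wz": 0, "gripper": 0},
    {"dx": 0, "dy": 0, "dz": 0, "wx": 0, "wy": 0, "wz": 0, "gripper": 0},
    {"dx": 0, "dy": 0, "dz": 0, "wx": 0, "wy": 0, "wz": 0, "gripper": 0},
    {"dx": 0, "dy": 0, "dz": 0, "wx": 0, "wy": 0, "wz": 0, "gripper": 0},
  ],
)

```text
time: 6.6
tool_pos: [0.5098, -0.2552, 0.1991]
ee_rot: [3.141, 0.0, 1.694]
wrist_force: [1.0, 0.5, -0.2]
width: 0.0937
finger_force: 0.0
```

Run:
```python
from h import *
a=robot.get_obs();print(a['tool_pos'],a['ee_rot'],a['time'])
im,_=snap('wrist','w4');cv2.imwrite('pics/w4c.png',cv2.resize(im[0:280,240:440,::-1],None,fx=2.1,fy=2.1,interpolation=1))
```

```text
[ 0.50981192 -0.25515593  0.19905641] [3.14112789e+00 1.39258371e-04 1.69422524e+00] 6.6
```

View pics/w4c.png

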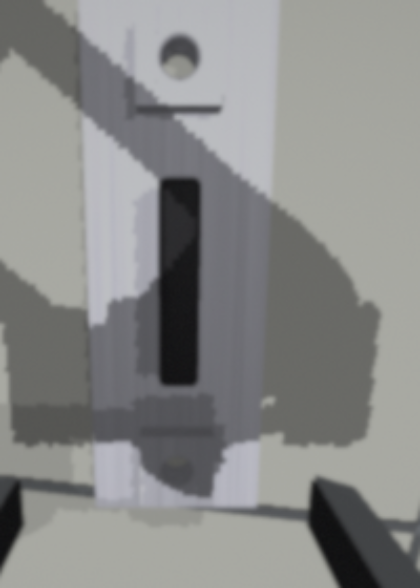

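The plate is upright in the view, with its holes near full-image (325.7,27) and (324.3,224) and its bar from row 85 to row 183. I'll take a side view and zoom on both holes.

Request:
carry_out(
  deltas=[
    {"dx": 0, "dy": 1, "dz": 0, "wx": 0, "wy": 0, "wz": 0, "gripper": 0},
    {"dx": 0, "dy": 1, "dz": 0, "wx": 0, "wy": 0, "wz": 0, "gripper": 0},
    {"dx": 0, "dy": 0, "dz": 0, "wx": 0, "wy": 0, "wz": 0, "gripper": 0},
    {"dx": 0, "dy": 0, "dz": 0, "wx": 0, "wy": 0, "wz": 0, "gripper": 0},
    {"dx": 0, "dy": 0, "dz": 0, "wx": 0, "wy": 0, "wz": 0, "gripper": 0},
  ],
)

```text
time: 7.07
tool_pos: [0.5489, -0.2505, 0.1984]
ee_rot: [-3.141, -0.0, 1.695]
wrist_force: [0.1, 0.2, -0.2]
width: 0.0939
finger_force: 0.0
```

Run:
```python
from h import *
snap('wrist','w5')
i2,c2=load('w4');i3,c3=load('w5')
P=onz(c2,325.7,27.1,.026);Q=onz(c2,324.3,223.8,.026);print(P,Q,np.linalg.norm(P-Q))
out=[]
for im,c in((i2,c2),(i3,c3)):
    col=[]
    for X,g in((P,1.3),(Q,2.2)):
        u,v=proj(c,X).round().astype(int);print(u,v)
        k=im[v-18:v+18,u-18:u+18,::-1];k=k.astype(float); lo,hi=np.percentile(k,1),np.percentile(k,92 if g>2 else 99);k=np.clip((k-lo)/(hi-lo)*255,0,255).astype(np.uint8)
        col.append(cv2.resize(k,(288,288),interpolation=1))
    out.append(np.vstack(col))
    # bar: dark blob
    m=(im[:260,270:390].max(2)<60).astype(np.uint8);n,l,s,cc=cv2.connectedComponentsWithStats(m);print([(s[i],(cc[i]+[270,0]).round(1)) for i in range(1,n) if s[i,4]>300])
cv2.imwrite('pics/holes.png',np.hstack(out))
```

```text
[ 0.49633421 -0.104553    0.026     ] [ 0.51698631 -0.27213318  0.026     ] 0.16884794232524836
326 27
324 224
[(array([  46,   85,   19,   98, 1752], dtype=int32), array([324.9, 133.5]))]
277 27
284 224
[(array([   0,   85,   21,   98, 1826], dtype=int32), array([278.9, 134.8]))]
```

View pics/holes.png

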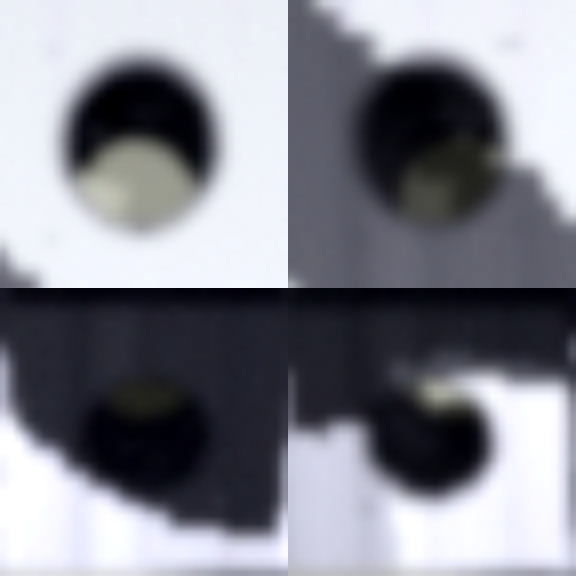

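The hole rims show clearly. Their centres are at (324.9,26.3) and (323.8,223.6) in w4, and (276.4,26.1) and (283.3,224.2) in w5.

Run:
```python
from h import *
_,c2=load('w4');_,c3=load('w5')
A=[(324.9,26.3),(276.4,26.1)];B=[(323.8,223.6),(283.3,224.2)]
for n in(A,B): print(tri([ray(c2,*n[0]),ray(c3,*n[1])]))
M=[]
for i,c in enumerate((c2,c3)):
    p=onz(c,*A[i],.026);q=onz(c,*B[i],.026);d=p-q;print((p+q)/2,np.linalg.norm(d),np.arctan2(-d[0],d[1]));M.append((p+q)/2)
print('bar',tri([ray(c2,324.9,133.5),ray(c3,278.9,134.8)]))
m=np.mean(M,0);a=robot.get_obs();y=a['ee_rot'][2];tx=np.array([np.cos(y),np.sin(y),0]);ty=np.array([np.sin(y),-np.cos(y),0])
d=m-a['tool_pos'];print(a['tool_pos'],y,d@tx/.02,d@ty/.02)
```

```text
(array([ 0.49561476, -0.10384236,  0.02506814]), [np.float64(2.9441210190303362e-05), np.float64(2.9441210190313808e-05)])
(array([ 0.51656991, -0.27253578,  0.02523329]), [np.float64(0.00023299325672729084), np.float64(0.00023299325672732868)])
[ 0.50605235 -0.18802426  0.026     ] 0.16921731030463882 0.12357762107491345
[ 0.50621518 -0.18828723  0.026     ] 0.16965504071421167 0.12340173055531765
bar (array([ 0.50633794, -0.18768506,  0.0350548 ]), [np.float64(0.0005726520443981899), np.float64(0.0005726520443981585)])
[ 0.54872145 -0.25058727  0.19851318] 1.6947768531993455 3.3609420471098543 -1.7270159142685753
```

Request:
carry_out(
  deltas=[
    {"dx": 0.84, "dy": -0.43, "dz": 0, "wx": 0, "wy": 0, "wz": 0, "gripper": 0},
    {"dx": 0.84, "dy": -0.43, "dz": 0, "wx": 0, "wy": 0, "wz": 0, "gripper": 0},
    {"dx": 0.84, "dy": -0.43, "dz": 0, "wx": 0, "wy": 0, "wz": 0, "gripper": 0},
    {"dx": 0.84, "dy": -0.43, "dz": 0, "wx": 0, "wy": 0, "wz": 0, "gripper": 0},
    {"dx": 0, "dy": 0, "dz": 0, "wx": 0, "wy": 0, "wz": 0, "gripper": 0},
    {"dx": 0, "dy": 0, "dz": 0.6, "wx": 0, "wy": 0, "wz": 0, "gripper": 0},
    {"dx": 0, "dy": 0, "dz": 0.6, "wx": 0, "wy": 0, "wz": 0, "gripper": 0},
    {"dx": 0, "dy": 0, "dz": 0.6, "wx": 0, "wy": 0, "wz": 0, "gripper": 0},
    {"dx": 0, "dy": 0, "dz": 0.6, "wx": 0, "wy": 0, "wz": 0, "gripper": 0},
    {"dx": 0, "dy": 0, "dz": 0.6, "wx": 0, "wy": 0, "wz": 0, "gripper": 0},
    {"dx": 0, "dy": 0, "dz": 0.6, "wx": 0, "wy": 0, "wz": 0, "gripper": 0},
    {"dx": 0, "dy": 0, "dz": 0.6, "wx": 0, "wy": 0, "wz": 0, "gripper": 0},
    {"dx": 0, "dy": 0, "dz": 0, "wx": 0, "wy": 0, "wz": 0, "gripper": 0},
    {"dx": 0, "dy": 0, "dz": 0, "wx": 0, "wy": 0, "wz": 0, "gripper": 0},
    {"dx": 0, "dy": 0, "dz": 0, "wx": 0, "wy": 0, "wz": 0, "gripper": 0},
  ],
)

```text
time: 8.37
tool_pos: [0.5073, -0.1883, 0.115]
ee_rot: [3.141, 0.0, 1.695]
wrist_force: [-0.2, -0.4, -0.2]
width: 0.0939
finger_force: 0.0
```

Request:
carry_out(
  deltas=[
    {"dx": 0, "dy": -0.06, "dz": 0, "wx": 0, "wy": 0, "wz": 0, "gripper": 0},
    {"dx": 0, "dy": 0, "dz": 0, "wx": 0, "wy": 0, "wz": 0, "gripper": 120},
    {"dx": 0, "dy": 0, "dz": 0, "wx": 0, "wy": 0, "wz": 0, "gripper": 180},
    {"dx": 0, "dy": 0, "dz": 0, "wx": 0, "wy": 0, "wz": 0, "gripper": 255},
    {"dx": 0, "dy": 0, "dz": 0, "wx": 0, "wy": 0, "wz": 0, "gripper": 255},
    {"dx": 0, "dy": 0, "dz": 0, "wx": 0, "wy": 0, "wz": 0, "gripper": 255},
    {"dx": 0, "dy": 0, "dz": 0, "wx": 0, "wy": 0, "wz": 0, "gripper": 255},
    {"dx": 0, "dy": 0, "dz": 0, "wx": 0, "wy": 0, "wz": 0, "gripper": 255},
    {"dx": 0, "dy": 0, "dz": 0, "wx": 0, "wy": 0, "wz": 0, "gripper": 255},
    {"dx": 0, "dy": 0, "dz": 0, "wx": 0, "wy": 0, "wz": 0, "gripper": 255},
    {"dx": 0, "dy": 0, "dz": 0, "wx": 0, "wy": 0, "wz": 0, "gripper": 255},
    {"dx": 0, "dy": 0, "dz": 0, "wx": 0, "wy": 0, "wz": 0, "gripper": 255},
    {"dx": 0, "dy": 0, "dz": 0, "wx": 0, "wy": 0, "wz": 0, "gripper": 255},
    {"dx": 0, "dy": 0, "dz": 0, "wx": 0, "wy": 0, "wz": 0, "gripper": 255},
  ],
)

```text
time: 9.53
tool_pos: [0.506, -0.1882, 0.1147]
ee_rot: [3.141, -0.0, 1.695]
wrist_force: [0.8, 0.7, -0.4]
width: 0.0159
finger_force: 30.0
```

Run:
```python
from h import *
a=robot.get_obs();print(a['tool_pos'],a['ee_rot'],a['width'],a['finger_force'])
snap('wrist','w6')
```

```text
[ 0.50597286 -0.18824726  0.11467762] [ 3.14087696e+00 -2.57778241e-05  1.69518797e+00] 0.015927744124402395 29.99978005886078
```

Gripped and centred: the TCP matches the plate middle to within 0.2 mm. Now the lift.

Request:
carry_out(
  deltas=[
    {"dx": 0, "dy": 0, "dz": -0.3, "wx": 0, "wy": 0, "wz": 0, "gripper": 255},
    {"dx": 0, "dy": 0, "dz": -0.6, "wx": 0, "wy": 0, "wz": 0, "gripper": 255},
    {"dx": 0, "dy": 0, "dz": -0.8, "wx": 0, "wy": 0, "wz": 0, "gripper": 255},
    {"dx": 0, "dy": 0, "dz": -0.8, "wx": 0, "wy": 0, "wz": 0, "gripper": 255},
    {"dx": 0, "dy": 0, "dz": -0.8, "wx": 0, "wy": 0, "wz": 0, "gripper": 255},
    {"dx": 0, "dy": 0, "dz": -0.8, "wx": 0, "wy": 0, "wz": 0, "gripper": 255},
    {"dx": 0, "dy": 0, "dz": -0.8, "wx": 0, "wy": 0, "wz": 0, "gripper": 255},
    {"dx": 0, "dy": 0, "dz": -0.8, "wx": 0, "wy": 0, "wz": 0, "gripper": 255},
    {"dx": 0, "dy": 0, "dz": -0.8, "wx": 0, "wy": 0, "wz": 0, "gripper": 255},
    {"dx": 0, "dy": 0, "dz": -0.8, "wx": 0, "wy": 0, "wz": 0, "gripper": 255},
    {"dx": 0, "dy": 0, "dz": -0.8, "wx": 0, "wy": 0, "wz": 0, "gripper": 255},
    {"dx": 0, "dy": 0, "dz": -0.8, "wx": 0, "wy": 0, "wz": 0, "gripper": 255},
    {"dx": 0, "dy": 0, "dz": -0.4, "wx": 0, "wy": 0, "wz": 0, "gripper": 255},
    {"dx": 0, "dy": 0, "dz": 0, "wx": 0, "wy": 0, "wz": 0, "gripper": 255},
  ],
)

```text
time: 10.75
tool_pos: [0.5061, -0.1886, 0.3034]
ee_rot: [3.138, 0.002, 1.695]
wrist_force: [-0.1, 0.9, -5.5]
width: 0.0159
finger_force: 30.0
```

```bash
cat > go.py <<'E'
from h import *
a=robot.get_obs();y=a['ee_rot'][2];tx=np.array([np.cos(y),np.sin(y),0]);ty=np.array([np.sin(y),-np.cos(y),0])
d=np.array([.5509,.2162,0])-a['tool_pos'];print(a['tool_pos'],a['ee_rot'],a['wrist_force'].round(2),a['wrist_torque'].round(2),a['width'],a['time']);print('units',d@tx/.02,d@ty/.02,'wz',(y-1.3463)/.12)
E
python3 go.py; python3 -c "
from h import *
snap('wrist','w7')
A,_=load('w6');B,_=load('w7')
for im in(A,B):
    k=im[:60,230:420].astype(int)
    print(im[:,325].max(1)[0:200:4])
"
```

```text
[ 0.5061399  -0.18855519  0.30336799] [3.13800896e+00 2.37570038e-03 1.69517090e+00] [-0.13  0.92 -5.47] [-0.08  0.03 -0.02] 0.01586802975609008 10.75
units 19.803797856887243 4.731295660035317 wz 2.9072574598692764
[170 171 171 171 172 173 173 173 173 174 174 174 174 175 175 133 110 111
 131 131 132 130 130 130 130 102  83 114 156 153  93 103 128 128 127 127
 130 130 130 130 130 130 130 130 130 130 128  37  18  21]
[160 161 161 162 162  95 102 162 163 164 163 164 164 165 164 165 165 164
 125 124 124 122 122 123 123  98 111 104 104 105 101  97 120 120 120 120
 122 122 122 122 122 122 123 122 121 122 121  35  17  16]
```

Request:
carry_out(
  deltas=[
    {"dx": 0.5, "dy": 0.12, "dz": 0, "wx": 0, "wy": 0, "wz": 0, "gripper": 255},
    {"dx": 1, "dy": 0.24, "dz": 0, "wx": 0, "wy": 0, "wz": 0, "gripper": 255},
    {"dx": 1, "dy": 0.24, "dz": 0, "wx": 0, "wy": 0, "wz": 0, "gripper": 255},
    {"dx": 1, "dy": 0.24, "dz": 0, "wx": 0, "wy": 0, "wz": 0, "gripper": 255},
    {"dx": 1, "dy": 0.24, "dz": 0, "wx": 0, "wy": 0, "wz": 0, "gripper": 255},
    {"dx": 1, "dy": 0.24, "dz": 0, "wx": 0, "wy": 0, "wz": 0, "gripper": 255},
    {"dx": 1, "dy": 0.24, "dz": 0, "wx": 0, "wy": 0, "wz": 0, "gripper": 255},
    {"dx": 1, "dy": 0.24, "dz": 0, "wx": 0, "wy": 0, "wz": 0, "gripper": 255},
    {"dx": 1, "dy": 0.24, "dz": 0, "wx": 0, "wy": 0, "wz": 0, "gripper": 255},
    {"dx": 1, "dy": 0.24, "dz": 0, "wx": 0, "wy": 0, "wz": 0, "gripper": 255},
    {"dx": 1, "dy": 0.24, "dz": 0, "wx": 0, "wy": 0, "wz": 0, "gripper": 255},
    {"dx": 1, "dy": 0.24, "dz": 0, "wx": 0, "wy": 0, "wz": 0, "gripper": 255},
    {"dx": 1, "dy": 0.24, "dz": 0, "wx": 0, "wy": 0, "wz": 0, "gripper": 255},
    {"dx": 1, "dy": 0.24, "dz": 0, "wx": 0, "wy": 0, "wz": 0, "gripper": 255},
    {"dx": 1, "dy": 0.24, "dz": 0, "wx": 0, "wy": 0, "wz": 0, "gripper": 255},
    {"dx": 1, "dy": 0.24, "dz": 0, "wx": 0, "wy": 0, "wz": 0, "gripper": 255},
    {"dx": 1, "dy": 0.24, "dz": 0, "wx": 0, "wy": 0, "wz": 0, "gripper": 255},
    {"dx": 1, "dy": 0.24, "dz": 0, "wx": 0, "wy": 0, "wz": 0, "gripper": 255},
    {"dx": 1, "dy": 0.24, "dz": 0, "wx": 0, "wy": 0, "wz": 0, "gripper": 255},
    {"dx": 1, "dy": 0.24, "dz": 0, "wx": 0, "wy": 0, "wz": 0, "gripper": 255},
  ],
)

```text
time: 12.47
tool_pos: [0.5492, 0.2119, 0.2985]
ee_rot: [-3.138, 0.0, 1.696]
wrist_force: [0.4, -0.6, -4.7]
width: 0.0158
finger_force: 30.0
```

Request:
carry_out(
  deltas=[
    {"dx": 0.3, "dy": 0.05, "dz": 0, "wx": 0, "wy": 0, "wz": 0, "gripper": 255},
    {"dx": 0, "dy": 0, "dz": 0, "wx": 0, "wy": 0, "wz": 0.5, "gripper": 255},
    {"dx": 0, "dy": 0, "dz": 0, "wx": 0, "wy": 0, "wz": 0.8, "gripper": 255},
    {"dx": 0, "dy": 0, "dz": 0, "wx": 0, "wy": 0, "wz": 0.8, "gripper": 255},
    {"dx": 0, "dy": 0, "dz": 0, "wx": 0, "wy": 0, "wz": 0.5, "gripper": 255},
    {"dx": 0, "dy": 0, "dz": 0, "wx": 0, "wy": 0, "wz": 0.3, "gripper": 255},
    {"dx": 0, "dy": 0, "dz": 0, "wx": 0, "wy": 0, "wz": 0, "gripper": 255},
    {"dx": 0, "dy": 0, "dz": 0, "wx": 0, "wy": 0, "wz": 0, "gripper": 255},
    {"dx": 0, "dy": 0, "dz": 0, "wx": 0, "wy": 0, "wz": 0, "gripper": 255},
  ],
)

```text
time: 13.22
tool_pos: [0.5501, 0.2163, 0.2999]
ee_rot: [-3.14, 0.001, 1.348]
wrist_force: [-0.0, 0.6, -4.9]
width: 0.0153
finger_force: 30.0
```

```bash
python3 go.py
```

```text
[0.55009464 0.2163206  0.29986952] [-3.14015565e+00  7.35192150e-04  1.34803915e+00] [-0.05  0.57 -4.91] [-0.12  0.05  0.  ] 0.015340320374407954 13.2167
units 0.0030149240099385196 0.04060509171772686 wz 0.014492895955196355
```

Request:
carry_out(
  deltas=[
    {"dx": 0, "dy": 0.04, "dz": 0.25, "wx": 0, "wy": 0, "wz": 0.015, "gripper": 255},
    {"dx": 0, "dy": 0, "dz": 0.3, "wx": 0, "wy": 0, "wz": 0, "gripper": 255},
    {"dx": 0, "dy": 0, "dz": 0.3, "wx": 0, "wy": 0, "wz": 0, "gripper": 255},
    {"dx": 0, "dy": 0, "dz": 0.3, "wx": 0, "wy": 0, "wz": 0, "gripper": 255},
    {"dx": 0, "dy": 0, "dz": 0, "wx": 0, "wy": 0, "wz": 0, "gripper": 255},
    {"dx": 0, "dy": 0, "dz": 0, "wx": 0, "wy": 0, "wz": 0, "gripper": 255},
    {"dx": 0, "dy": 0, "dz": 0, "wx": 0, "wy": 0, "wz": 0, "gripper": 255},
    {"dx": 0, "dy": 0, "dz": 0, "wx": 0, "wy": 0, "wz": 0, "gripper": 255},
  ],
)

```text
time: 13.88
tool_pos: [0.5514, 0.2162, 0.2782]
ee_rot: [3.141, -0.001, 1.345]
wrist_force: [-0.4, 0.3, -4.3]
width: 0.0156
finger_force: 30.0
```

```bash
python3 go.py
```

```text
[0.55140555 0.21622237 0.27818889] [ 3.14078568e+00 -5.07570075e-04  1.34540213e+00] [-0.43  0.3  -4.29] [-0.09  0.01 -0.02] 0.015579813089216412 13.8833
units -0.006739462860552536 -0.02438810904172741 wz -0.007482273557333589
```

Request:
carry_out(
  deltas=[
    {"dx": 0, "dy": -0.01, "dz": 0.15, "wx": 0, "wy": 0, "wz": 0, "gripper": 255},
    {"dx": 0, "dy": 0, "dz": 0.15, "wx": 0, "wy": 0, "wz": 0, "gripper": 255},
    {"dx": 0, "dy": 0, "dz": 0.1, "wx": 0, "wy": 0, "wz": 0, "gripper": 255},
    {"dx": 0, "dy": 0, "dz": 0.1, "wx": 0, "wy": 0, "wz": 0, "gripper": 255},
    {"dx": 0, "dy": 0, "dz": 0.1, "wx": 0, "wy": 0, "wz": 0, "gripper": 255},
    {"dx": 0, "dy": 0, "dz": 0, "wx": 0, "wy": 0, "wz": 0, "gripper": 255},
    {"dx": 0, "dy": 0, "dz": 0, "wx": 0, "wy": 0, "wz": 0, "gripper": 255},
  ],
)

```text
time: 14.47
tool_pos: [0.551, 0.2162, 0.2654]
ee_rot: [-3.141, 0.0, 1.345]
wrist_force: [-0.2, -0.2, -5.6]
width: 0.0153
finger_force: 30.0
```

```bash
python3 go.py
```

```text
[0.55097973 0.21622017 0.26542734] [-3.14118387e+00  1.16665162e-04  1.34538782e+00] [-0.18 -0.21 -5.63] [-0.04  0.04 -0.03] 0.015285998659857598 14.4667
units -0.0018739710924033036 -0.003660331838073074 wz -0.007601540774883805
```

There's no contact force and the underside is below the pin tops, so both holes are threaded. I'll carry on down to the rollers.

Request:
carry_out(
  deltas=[
    {"dx": 0, "dy": 0, "dz": 0.1, "wx": 0, "wy": 0, "wz": 0, "gripper": 255},
    {"dx": 0, "dy": 0, "dz": 0.1, "wx": 0, "wy": 0, "wz": 0, "gripper": 255},
    {"dx": 0, "dy": 0, "dz": 0.1, "wx": 0, "wy": 0, "wz": 0, "gripper": 255},
    {"dx": 0, "dy": 0, "dz": 0.1, "wx": 0, "wy": 0, "wz": 0, "gripper": 255},
    {"dx": 0, "dy": 0, "dz": 0.05, "wx": 0, "wy": 0, "wz": 0, "gripper": 255},
    {"dx": 0, "dy": 0, "dz": 0, "wx": 0, "wy": 0, "wz": 0, "gripper": 255},
    {"dx": 0, "dy": 0, "dz": 0, "wx": 0, "wy": 0, "wz": 0, "gripper": 255},
  ],
)

```text
time: 15.05
tool_pos: [0.551, 0.2162, 0.2566]
ee_rot: [-3.141, 0.0, 1.345]
wrist_force: [0.3, -0.5, -5.1]
width: 0.0159
finger_force: 30.0
```

```bash
python3 go.py
```

```text
[0.55103928 0.21622453 0.25658981] [-3.14145580e+00  8.66684469e-06  1.34540504e+00] [ 0.32 -0.48 -5.13] [-0.02  0.14  0.06] 0.015865578926135205 15.05
units -0.002752013780829767 -0.006513742622922571 wz -0.00745803011863259
```

Request:
carry_out(
  deltas=[
    {"dx": 0, "dy": 0, "dz": 0.1, "wx": 0, "wy": 0, "wz": 0, "gripper": 255},
    {"dx": 0, "dy": 0, "dz": 0.1, "wx": 0, "wy": 0, "wz": 0, "gripper": 255},
    {"dx": 0, "dy": 0, "dz": 0.1, "wx": 0, "wy": 0, "wz": 0, "gripper": 255},
    {"dx": 0, "dy": 0, "dz": 0.1, "wx": 0, "wy": 0, "wz": 0, "gripper": 255},
  ],
)

```text
time: 15.38
tool_pos: [0.5512, 0.2166, 0.2539]
ee_rot: [3.137, -0.003, 1.346]
wrist_force: [-4.9, -2.2, 12.2]
width: 0.0157
finger_force: 30.0
```

Request:
carry_out(
  deltas=[
    {"dx": 0, "dy": 0, "dz": 0.1, "wx": 0, "wy": 0, "wz": 0, "gripper": 255},
    {"dx": 0, "dy": 0, "dz": 0.1, "wx": 0, "wy": 0, "wz": 0, "gripper": 255},
    {"dx": 0, "dy": 0, "dz": 0, "wx": 0, "wy": 0, "wz": 0, "gripper": 255},
  ],
)

```text
time: 15.63
tool_pos: [0.551, 0.2156, 0.2488]
ee_rot: [3.138, -0.0, 1.345]
wrist_force: [-4.8, -4.0, 8.0]
width: 0.0159
finger_force: 30.0
```

```bash
python3 go.py
```

```text
[0.5510246  0.21555702 0.24883085] [ 3.13821104e+00 -3.06324650e-04  1.34488859e+00] [-4.79 -3.95  7.96] [-0.46  1.    0.02] 0.015886985298310955 15.6333
units 0.0299368104150753 -0.013272723141923706 wz -0.01176176755036118
```

Request:
carry_out(
  deltas=[
    {"dx": 0, "dy": 0, "dz": 0.1, "wx": 0, "wy": 0, "wz": 0, "gripper": 255},
    {"dx": 0, "dy": 0, "dz": 0.1, "wx": 0, "wy": 0, "wz": 0, "gripper": 255},
    {"dx": 0, "dy": 0, "dz": 0.1, "wx": 0, "wy": 0, "wz": 0, "gripper": 255},
    {"dx": 0, "dy": 0, "dz": 0.1, "wx": 0, "wy": 0, "wz": 0, "gripper": 255},
    {"dx": 0, "dy": 0, "dz": 0, "wx": 0, "wy": 0, "wz": 0, "gripper": 255},
  ],
)

```text
time: 16.05
tool_pos: [0.551, 0.2143, 0.2401]
ee_rot: [3.138, 0.003, 1.344]
wrist_force: [-4.0, -5.7, 7.9]
width: 0.0162
finger_force: 30.0
```

```bash
python3 go.py
```

```text
[0.55104046 0.21430575 0.24011153] [3.13849707e+00 3.12084037e-03 1.34428810e+00] [-4.04 -5.67  7.9 ] [-1.2   0.89  0.05] 0.01617602140371057 16.05
units 0.0907158070965181 -0.028113756142689423 wz -0.016765823834532144
```

Request:
carry_out(
  deltas=[
    {"dx": 0, "dy": 0, "dz": 0.1, "wx": 0, "wy": 0, "wz": 0, "gripper": 255},
    {"dx": 0, "dy": 0, "dz": 0.1, "wx": 0, "wy": 0, "wz": 0, "gripper": 255},
    {"dx": 0, "dy": 0, "dz": 0.1, "wx": 0, "wy": 0, "wz": 0, "gripper": 255},
    {"dx": 0, "dy": 0, "dz": 0.05, "wx": 0, "wy": 0, "wz": 0, "gripper": 255},
    {"dx": 0, "dy": 0, "dz": 0, "wx": 0, "wy": 0, "wz": 0, "gripper": 255},
  ],
)

```text
time: 16.47
tool_pos: [0.5516, 0.2163, 0.2319]
ee_rot: [3.138, -0.002, 1.346]
wrist_force: [-0.6, -0.5, 2.4]
width: 0.0161
finger_force: 30.0
```

```bash
python3 go.py
```

```text
[0.55159935 0.21634082 0.23187561] [ 3.13816434e+00 -1.57919317e-03  1.34559030e+00] [-0.56 -0.46  2.43] [-0.33  0.19  0.08] 0.01606356968768029 16.4667
units -0.014671463988628316 -0.032512255173120605 wz -0.00591420694324533
```

Request:
carry_out(
  deltas=[
    {"dx": 0, "dy": 0, "dz": 0.1, "wx": 0, "wy": 0, "wz": 0, "gripper": 255},
    {"dx": 0, "dy": 0, "dz": 0.1, "wx": 0, "wy": 0, "wz": 0, "gripper": 255},
    {"dx": 0, "dy": 0, "dz": 0.1, "wx": 0, "wy": 0, "wz": 0, "gripper": 255},
    {"dx": 0, "dy": 0, "dz": 0, "wx": 0, "wy": 0, "wz": 0, "gripper": 255},
  ],
)

```text
time: 16.8
tool_pos: [0.5517, 0.217, 0.2285]
ee_rot: [3.137, -0.004, 1.346]
wrist_force: [-4.8, -0.1, 15.2]
width: 0.0157
finger_force: 30.0
```

```bash
python3 go.py
```

```text
[0.55166873 0.21702022 0.22848531] [ 3.137156   -0.00377914  1.34597116] [-4.77 -0.08 15.19] [-0.18  1.16  0.09] 0.015652933703002175 16.8
units -0.04854763509727205 -0.028326486069666285 wz -0.002740293745549331
```

The plate is seated, with 15 N at home height. Next I'll release and lift clear.

Request:
carry_out(
  deltas=[
    {"dx": 0, "dy": 0, "dz": -0.15, "wx": 0, "wy": 0, "wz": 0, "gripper": 255},
    {"dx": 0, "dy": 0, "dz": 0, "wx": 0, "wy": 0, "wz": 0, "gripper": 0},
    {"dx": 0, "dy": 0, "dz": 0, "wx": 0, "wy": 0, "wz": 0, "gripper": 0},
    {"dx": 0, "dy": 0, "dz": 0, "wx": 0, "wy": 0, "wz": 0, "gripper": 0},
    {"dx": 0, "dy": 0, "dz": 0, "wx": 0, "wy": 0, "wz": 0, "gripper": 0},
    {"dx": 0, "dy": 0, "dz": 0, "wx": 0, "wy": 0, "wz": 0, "gripper": 0},
    {"dx": 0, "dy": 0, "dz": 0, "wx": 0, "wy": 0, "wz": 0, "gripper": 0},
    {"dx": 0, "dy": 0, "dz": 0, "wx": 0, "wy": 0, "wz": 0, "gripper": 0},
    {"dx": 0, "dy": 0, "dz": 0, "wx": 0, "wy": 0, "wz": 0, "gripper": 0},
    {"dx": 0, "dy": 0, "dz": 0, "wx": 0, "wy": 0, "wz": 0, "gripper": 0},
  ],
)

```text
time: 17.63
tool_pos: [0.5511, 0.2162, 0.2267]
ee_rot: [3.142, -0.0, 1.345]
wrist_force: [0.2, -0.4, -0.2]
width: 0.0722
finger_force: 0.0
```

Request:
carry_out(
  deltas=[
    {"dx": 0, "dy": 0, "dz": -0.5, "wx": 0, "wy": 0, "wz": 0, "gripper": 0},
    {"dx": 0, "dy": 0, "dz": -0.8, "wx": 0, "wy": 0, "wz": 0, "gripper": 0},
    {"dx": 0, "dy": 0, "dz": -0.8, "wx": 0, "wy": 0, "wz": 0, "gripper": 0},
    {"dx": 0, "dy": 0, "dz": -0.8, "wx": 0, "wy": 0, "wz": 0, "gripper": 0},
    {"dx": -0.8, "dy": 0, "dz": -0.8, "wx": 0, "wy": 0, "wz": 0, "gripper": 0},
    {"dx": -0.8, "dy": 0, "dz": -0.8, "wx": 0, "wy": 0, "wz": 0, "gripper": 0},
    {"dx": -0.8, "dy": 0, "dz": -0.8, "wx": 0, "wy": 0, "wz": 0, "gripper": 0},
    {"dx": -0.8, "dy": 0, "dz": -0.4, "wx": 0, "wy": 0, "wz": 0, "gripper": 0},
    {"dx": 0, "dy": 0, "dz": 0, "wx": 0, "wy": 0, "wz": 0, "gripper": 0},
    {"dx": 0, "dy": 0, "dz": 0, "wx": 0, "wy": 0, "wz": 0, "gripper": 0},
    {"dx": 0, "dy": 0, "dz": 0, "wx": 0, "wy": 0, "wz": 0, "gripper": 0},
  ],
)

```text
time: 18.55
tool_pos: [0.5367, 0.1543, 0.3403]
ee_rot: [-3.141, -0.0, 1.346]
wrist_force: [0.9, 0.1, -0.6]
width: 0.0942
finger_force: 0.0
```

```bash
python3 -c "
from h import *
w,cw=snap('wrist','w8');s,cs=snap('scene','s8');t,_=snap('top','t8')
a=robot.get_obs();print(a['tool_pos'],a['wrist_force'],a['width'])
k=cv2.resize(w[0:290,220:420],None,fx=2,fy=2);l=cv2.resize(s[90:210,270:410],(467,400));o=np.zeros((580,867,3),np.uint8);o[:,:400]=k;o[:400,400:]=l
cv2.imwrite('pics/fin.png',cv2.resize(o,(795,532))[:,:,::-1])
"
```

```text
[0.5365932  0.15457577 0.3394121 ] [ 0.00398387 -0.13185015  0.87999824] 0.09397859871365036
```

View pics/fin.png

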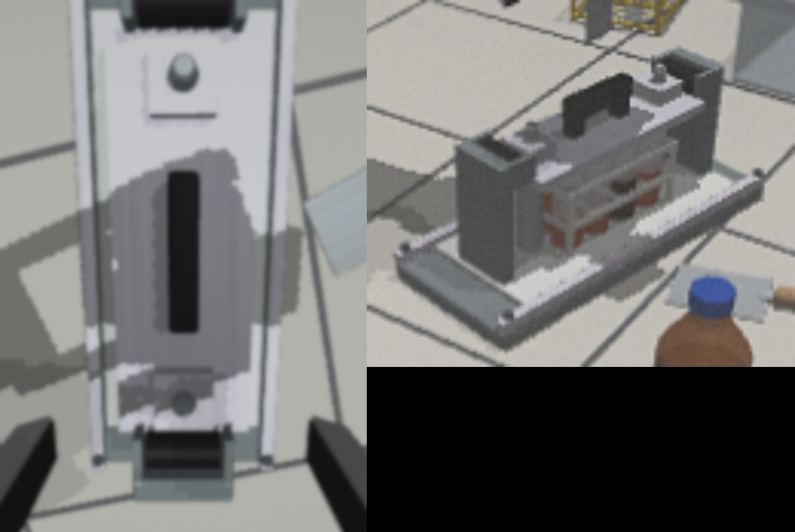

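The picture shows the plate level on both pins, its ends under the rollers and the pins standing proud of the bosses. I'll check the handle height from two views before handing in.

```bash
python3 -c "
from h import *
w,cw=load('w8');s,cs=load('s8');t,ct=load('t8')
def big(im,X,c,r=22,th=60):
    u,v=proj(c,X).round().astype(int);m=(im[v-r:v+r,u-r:u+r].max(2)<th).astype(np.uint8);n,l,st,cc=cv2.connectedComponentsWithStats(m);i=1+np.argmax(st[1:,4]);return cc[i]+[u-r,v-r],st[i]
X=[.551,.216,.155]
W=big(w,X,cw,55);S=big(s,X,cs);print(W,S,proj(cw,X),proj(cs,X))
print(tri([ray(cw,*W[0]),ray(cs,*S[0])]))
"
```

```text
(array([319.49388049, 136.98200144]), array([  46,   12,   17,   87, 1389], dtype=int32)) (array([345.0483871 , 123.05241935]), array([ 11,  16,  23,  21, 248], dtype=int32)) [319.93459801 136.91379792] [345.22194262 120.37579218]
(array([0.55075323, 0.2155795 , 0.14686638]), [np.float64(0.00032007573180582353), np.float64(0.0003200757318055334)])
```

The two-view handle height is 0.147 m. The first scene-and-top fix on the bench read 5 mm low, so the handle is at about 0.151 m, which is home.

```bash
python3 -c "
from bench import robot
print(robot.close_job())"
```

```text
the job is handed in; nothing more can be done
None
```

The retaining plate is threaded on both guide pins, pressed home under both spring rollers and released. I handed the job in at about 19 s on the robot's clock, with no verdict returned; the bottle, beaker and spatula were not touched.

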